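# Index the clock out from the loupe and snap its back on

## Task

The open clock on the dividing slide has been checked under the loupe: pull up the red index knob, slide the carriage one notch to the left, out from under the loupe, and let the knob go so that its pin drops fully into that notch. Then lay the yellow back cover squarely over the clock and press its corners down until all four have snapped fully home. Leave the other things on the bench where they are.

Things in the scene. Friction and masses are not known exactly. Their poses are not given: they have to be found in the camera images.
- carriage (a joint): Position (m) of the aluminium carriage on the dark steel slide. 0 = right-hand notch, clock under the loupe; grows as it slides towards the slide's +y (left as seen from the robot). Notches at 0, 0.090, 0.180; end stops just beyond the outer two. Friction about 2 N. With the index pin down it has only 1.5 mm of play either way.
- index_knob (a joint): Lift (m) of the red spring index knob, upright on the carriage: 0 = pin fully down in a notch, 0.015 = pulled straight up to its stop; the pin is clear of the notch above 0.010. The spring pulls it down with 5 N at rest, 9 N at full lift. Let go between notches, the pin rides on the bar and drops in at the next notch it meets.
- knob_grip (a point): Centre of the red knurled knob's barrel, upright, 24 mm diameter, 24 mm tall (12 mm up and down from here). With the knob down, a flat aluminium arm lies 24 mm below this point; an 18 mm brass bush stands 10 mm up from that arm round the stem. Moves with carriage and lift. Axes as index_slide. The loupe's rim stays 57 mm or more away, to +x.
- index_slide: Fixed dividing slide, dark steel base 220 x 300 x 12 mm, origin on the bench; y along the carriage's travel, x across it, away from the robot; yaw varies. Notched bar under the knob at x = -70 mm. Black-rimmed loupe (66 mm diameter, from 66 to 76 mm above the bench) over x = 20, y = -90 mm, on a post at x = 105, y = -90 mm (top 76 mm).
- clock_seat (a point): Centre of the top face of the open black clock (70 mm in x, 56 mm in y, top 42 mm above the bench, edges chamfered), fixed on the carriage. Axes as index_slide; moves with the carriage. The knob stands 90 mm from it towards -x. On each of its two x sides two sprung steel balls poke out 3.5 mm, 20 mm either side of the middle: the cover's catches.
- cover: The clock's loose back cover, straw-yellow plastic, 84 mm (x) by 64 mm (y), about 60 g, right way up; origin under its middle. Skirts 16 mm deep, then a 4 mm plate (top at 20 mm), then a ridge. Fits over the clock with its x along clock_seat's x, either way round, 1 mm clearance. Laid on, it rests on the catches 11 mm high; home, its origin is 16 mm below clock_seat.
- cover_ridge (a point): Centre of the grip ridge on the cover: 14 mm wide (cover x), 30 mm long (cover y), 18 mm tall, upright on the middle of the plate. This point is 29 mm above the cover's underside and 9 mm above the plate's top. Axes as cover.
- cover_corner_a (a point): Point on the cover's top face at the corner with cover +x +y, 30 mm and 22 mm from the middle: where to press. Fully home it stands 4 mm above clock_seat, unclipped about 15 mm; 6 to 12 N straight down here snaps it home.
- cover_corner_b (a point): Point on the cover's top face at the corner with cover +x -y, 30 mm and 22 mm from the middle: where to press. Fully home it stands 4 mm above clock_seat, unclipped about 15 mm; 6 to 12 N straight down here snaps it home.
- cover_corner_c (a point): Point on the cover's top face at the corner with cover -x +y, 30 mm and 22 mm from the middle: where to press. Fully home it stands 4 mm above clock_seat, unclipped about 15 mm; 6 to 12 N straight down here snaps it home.
- cover_corner_d (a point): Point on the cover's top face at the corner with cover -x -y, 30 mm and 22 mm from the middle: where to press. Fully home it stands 4 mm above clock_seat, unclipped about 15 mm; 6 to 12 N straight down here snaps it home.
- jar: Small amber jar with brass cap, 48 mm diameter, 45 mm tall, origin under its middle. Bystander.
- tin: Flat round dark tin, 66 mm diameter, 24 mm tall, origin under its middle. Bystander.
- screwdriver: Blue-handled screwdriver lying down, 130 mm long along its x. Bystander.
- tweezers: Steel tweezers lying down, 120 mm long along their x. Bystander.
- oil_cup: Small black cup, 44 mm diameter, 35 mm tall, origin under its middle. Bystander.
Mind the look-alikes: they are no part of the job. What is meant by the cover is not orange or turquoise, and is the larger of those in its own colour.

How it is judged:
By the outcome, as a careful person would: the job done as asked, in the order asked, and still so for the second after the job is handed in, with the robot touching nothing.
It also fails if it takes over 72 s, if anything falls off the work surface, if the arm or the gripper's body presses on something with over 40 N, if the wrist force passes 120 N, or if a joint passes its speed limit or range.

## Robot

A 6-joint arm with a two-finger parallel gripper is mounted at the origin on the work surface. World frame = base frame: x ahead of the robot, y to its left, z up, the work surface at z = 0. Lengths are in mm, angles in degrees, forces in N, time in s.
With the tool pointing down it reaches from about 300 to 850 mm from the base axis. Payload 4.2 kg.
Tool frame: the origin (TCP) lies at the very end of the fingers, on their centre line; the grasp point (between the pads) lies 19 mm behind it; z points along the fingers, y is the line along which they close (so a half turn about z gives the same grasp; the last joint's range is limited). The gripper opens to 91 mm and grips with 3 to 60 N. Pads are 32 mm wide; open, the fingers measure 118 mm over their backs; the gripper's body (76 mm by 178 mm) begins 60 mm behind the grasp point.
Start: joints at [68.927, 18.312, 89.639, -0, 72.044, -1.146], TCP at [195.98, 540.588, 213.976] pointing down, gripper open.
Joint ranges: [-177.97, 177.97], [-48.28, 115.42], [12.27, 149.76], [-77.06, 257.06], [2.81, 150.46], [-146.56, 146.56]. Speed limits (degrees/s): [147.25, 147.25, 180, 180, 180, 180].

## Interface

Orientations are given as [roll, pitch, yaw] about the fixed x, y, z axes, in that order (R = Rz(yaw) Ry(pitch) Rx(roll)).
In Python, from workcell import * gives the robot as it stands.
- The arm moves only by the tool move_arm, never from a script. Its argument "motion" is a list of rows, each a list of 3 entries, a list of its own where there are three numbers: the finger opening in mm, from 0 to 91.2, then the shift along the world's x, y, z in units of 25 mm (1.0 is 25 mm), then the turn, a rotation vector about the world's x, y, z in units of 4 degrees (1.0 is 4 degrees). In form: [[grip, [x, y, z], [ax, ay, az]], ...]. A call has 1 to 20 rows; each row shifts and turns the commanded pose from where the row before left it; what a row does not reach is not made up. A row lasts 1/12 s, in which the tool goes at most 41.7 mm and 7.16 degrees, less where a joint would pass 70% of its speed; a pose out of reach is approached as far as the arm can. A call with a number of a shift or a turn outside -1 to 1 is refused whole. A call with a gripper value outside its range is refused whole. The fingers move at their own pace and stop on an object; "grip_force" is the grip in N (left out, the last holds). Time passes only in rows, so rows that do not move let the fingers close. It gives the time, the measured TCP pose, the force, the opening and the grip force at its end, in the units of the state.
- state(): the state, without advancing time (a new reading comes with each control period).
- grab_frame(name): name is "side" or "top"; returns the picture (400x640x3 uint8, blue, green, red); there is no depth.
- camera_info(name): a dict with "fx", "fy", "cx", "cy" (pixels), "rvec" (rotation vector, rad) and "tvec" (3), from world to camera coordinates, as OpenCV has them. Camera axes: x right, y down, z forward; pixel columns grow to the right and rows downward; lengths in mm; the calibration is good to about 2 mm. A picture is of the moment at which its call begins. camera_info takes no time and is no camera call.
- job_done(): hands the job in; it is judged then, once.
The state is a dict: "time_s": time; "qpos": joint angles; "qvel": joint speeds; "effort": joint torques, N m; "ee_pos": TCP position; "ee_rot": TCP orientation; "force": force on the tool from outside, world axes, zero at the start; "torque": the same for the moment, N m; "gripper_width": finger opening in mm; "gripper_force": force on a finger pad.
Only numpy, scipy, OpenCV 4.12 (cv2) and the standard library are available. Lean on these libraries where they do the work, as an engineer would, in place of code of your own. Each camera call takes 0.05 s, during which the arm holds its last target. There are 200 camera calls.

## Working session

There is one attempt and no reset: what is moved stays moved. The work goes in short steps, Python scripts to look and compute and a tool call to move; the robot and the scene stay as the last step left them, time stands still between calls to the robot, and variables do not carry over. Pictures are saved under pics/ and viewed, at most 10 in all, crops included, and the job is handed in when it is done.

Besides the shell and the picture viewer there is one more tool, called after "Call:" as name(argument=value, ...), one argument or row to a line, values as JSON. move_arm: Moves the arm, as the interface text tells. Shifts and turns lie within -1 to 1; 1 stands for 25 mm of shift or 4 degrees of turn. Its arguments: {"type":"object","properties":{"motion":{"type":"array","items":{"type":"array"}},"grip_force":{"type":"number"}},"required":["motion"]}

```bash
mkdir -p pics
cat > h.py <<'E'
from workcell import *
import numpy as np, cv2
def cam(n):
    c=camera_info(n);R=cv2.Rodrigues(np.array(c["rvec"],float))[0];t=np.array(c["tvec"],float).ravel()
    return c,R,t
def ray(n,u,v):
    c,R,t=cam(n);d=R.T@np.array([(u-c["cx"])/c["fx"],(v-c["cy"])/c["fy"],1.]);return -R.T@t,d
def onz(n,u,v,z):
    o,d=ray(n,u,v);return o+d*(z-o[2])/d[2]
def proj(n,p):
    c,R,t=cam(n);q=R@np.array(p,float)+t;return np.array([c["fx"]*q[0]/q[2]+c["cx"],c["fy"]*q[1]/q[2]+c["cy"]])
def two(a,b):
    (o1,d1),(o2,d2)=ray("top",*a),ray("side",*b)
    s=np.linalg.lstsq(np.c_[d1,-d2],o2-o1,rcond=None)[0]
    p,q=o1+s[0]*d1,o2+s[1]*d2;return (p+q)/2,np.linalg.norm(p-q)
E
python3 - <<'E'
from h import *
for n in("top","side"):
    cv2.imwrite(f"pics/{n}0.png",grab_frame(n));c,R,t=cam(n);print(n,c["fx"],(-R.T@t).round(),R[2].round(2))
print(state())
E
```

```text
top 506.5331549188042 [ 340.  -13. 1259.] [ 0.15  0.01 -0.99]
side 471.02269699120467 [  24. -807.  651.] [ 0.42  0.75 -0.52]
{'time_s': 0.1, 'qpos': array([ 6.89255289e+01,  1.83482959e+01,  8.96997555e+01,  1.12590208e-03,
        7.20424569e+01, -1.14592593e+00]), 'qvel': array([-0.05210043,  0.016494  , -0.25415109,  0.05236054,  0.04832982,
        0.00708261]), 'effort': array([ 7.47109425e-04, -4.13334417e+01, -2.32509792e+01,  7.30628567e-02,
        4.22241865e-02, -4.41605630e-05]), 'ee_pos': array([195.82076229, 540.15449748, 213.19885554]), 'ee_rot': array([-1.79909531e+02, -2.88035147e-03,  1.60071105e+02]), 'force': array([-0.1687737 ,  0.94635833,  0.10184827]), 'torque': array([ 0.02450115, -0.02342343,  0.00632369]), 'gripper_force': 0.0, 'gripper_width': 91.08416766608096}
```

View pics/top0.png

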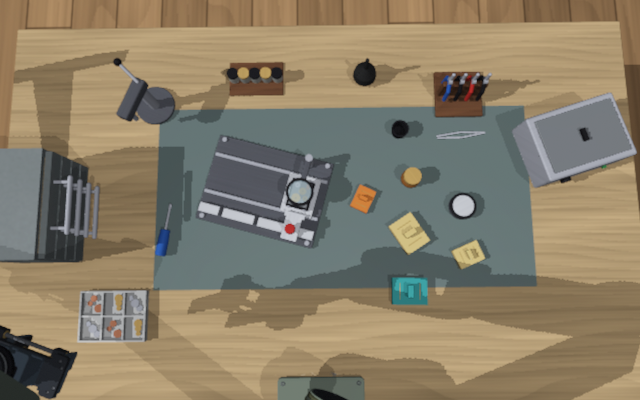

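View pics/side0.png

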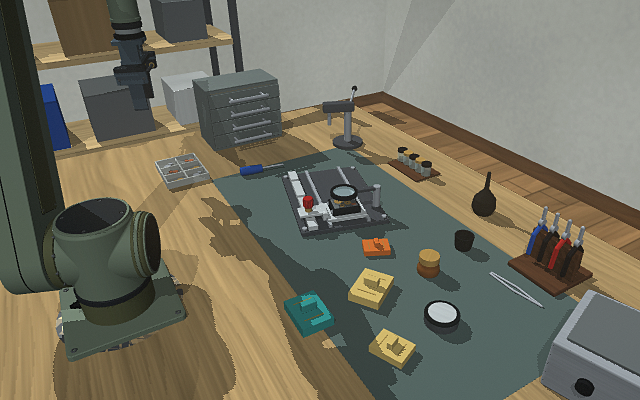

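Top view: slide at about (265,190), red knob (290,229), loupe (299,191). There are two yellow covers, at (409,233) and (469,253). The one at (409,233) looks larger, so I'll measure both. The orange (363,198) and turquoise (410,290) ones are ruled out.

```bash
cat > m.py <<'E'
from h import *
def blobs(im,lo,hi,amin=40):
    m=cv2.inRange(cv2.cvtColor(im,cv2.COLOR_BGR2HSV),lo,hi)
    m=cv2.morphologyEx(m,cv2.MORPH_CLOSE,np.ones((3,3)))
    cs=cv2.findContours(m,cv2.RETR_EXTERNAL,cv2.CHAIN_APPROX_NONE)[0]
    return [c for c in cs if cv2.contourArea(c)>amin]
def cen(c):
    m=cv2.moments(c);return np.array([m["m10"],m["m01"]])/m["m00"]
YL,YH=(20,70,110),(32,200,255); RL,RH=(0,170,90),(5,255,255)
E
python3 - <<'E'
from m import *
T=grab_frame("top");S=grab_frame("side")
for n,im in(("top",T),("side",S)):
    for c in blobs(im,YL,YH,150):
        r=cv2.minAreaRect(c); x,y=cen(c)
        if not(330<x<500 and y>200):continue
        print(n,"yel",cen(c).round(1),cv2.contourArea(c))
        if n=="top":
            P=np.array([onz(n,u,v,20)[:2] for u,v in c[:,0]],np.float32)
            print(cv2.minAreaRect(P))
    for c in blobs(im,RL,RH,20):print(n,"red",cen(c).round(1),cv2.boundingRect(c),cv2.contourArea(c))
# slide base: dark low-sat
h=cv2.cvtColor(T,cv2.COLOR_BGR2HSV)
cr=lambda im,x,y,w,h_,k:cv2.resize(im[y:y+h_,x:x+w],None,fx=k,fy=k,interpolation=cv2.INTER_CUBIC)
a=cr(T,190,130,160,120,4);b=cr(T,380,200,120,80,4)
cv2.imwrite("pics/slide.png",a);cv2.imwrite("pics/cov.png",b)
E
```

```text
top yel [468.1 254.2] 539.5
((387.4886169433594, -362.5057067871094), (50.570743560791016, 68.41337585449219), 23.315410614013672)
top yel [408.9 233.2] 902.0
((440.4352111816406, -220.47265625), (84.56746673583984, 68.46044921875), 32.554283142089844)
top red [289.3 228.2] (285, 224, 9, 9) 50.5
top red [469.1  92.2] (464, 82, 11, 19) 55.5
side yel [332.6 367.6] 1896.5
side yel [391.7 348. ] 1042.5
side yel [369.3 287.9] 1086.0
side yel [428.4 257.2] 260.5
side red [556.7 251.7] (548, 238, 23, 31) 158.0
side red [307.4 201.5] (303, 196, 10, 13) 89.5
```

View pics/slide.png

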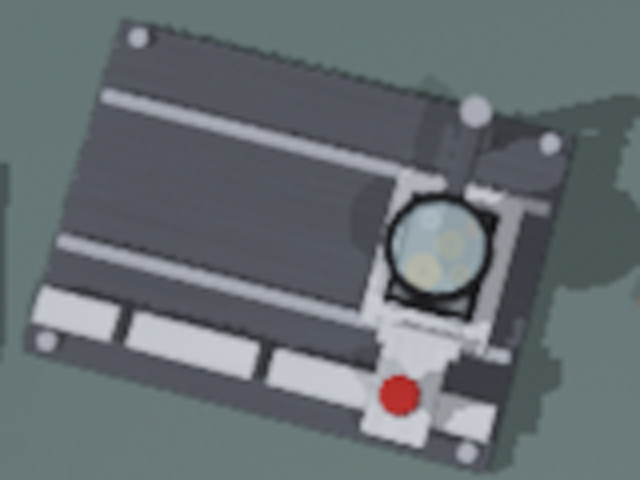

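View pics/cov.png

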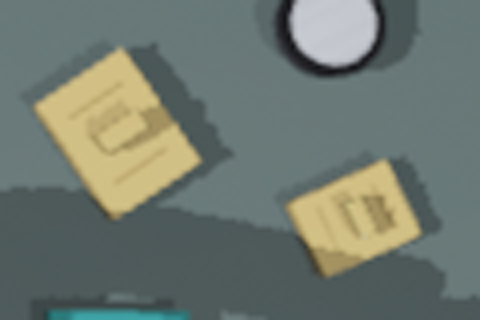

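Candidates in the top view: yellow A (409,233) measures about 84x66 mm at plate height, and yellow B (469,253) about 68x50. The enlarged crop shows A is the larger, and its 84x64 size matches the description, so A is the cover. Now the slide axes from the screws (crop (138,37), (550,143), (467,452), (46,341)), and the knob.

Run:
```python
from m import *
f=lambda p,o:((p[0]+.5)/4-.5+o[0],(p[1]+.5)/4-.5+o[1])
W=[onz("top",*f(p,(190,130)),13)[:2] for p in[(138,37),(550,143),(467,452),(46,341)]]
W=np.array(W);o=W.mean(0);y=(W[0]-W[1]+W[3]-W[2]);yaw=np.degrees(np.arctan2(-y[0],y[1]))
B=np.array([onz("top",*f(p,(190,130)),12)[:2] for p in[(122,18),(577,133),(490,472),(25,350)]])
print(W.round(1),o,yaw,"base",B.mean(0),[np.linalg.norm(B[i]-B[i-1]).round(1) for i in range(4)])
R=lambda a:np.array([[np.cos(np.radians(a)),-np.sin(np.radians(a))],[np.sin(np.radians(a)),np.cos(np.radians(a))]])
print("knob pred",o+R(yaw)@[-70,-90],"clock",o+R(yaw)@[20,-90])
p,e=two((289.3,228.2),(307.4,201.5));print("knob tri",p,e)
for z in(60,70,80,90):print(z,onz("top",289.3,228.2,z)[:2])
C=np.array([onz("top",*f(q,(380,200)),20)[:2] for q in[(122,47),(200,160),(115,218),(35,105)]])
l=C[0]-C[1]+C[3]-C[2];s=C[0]-C[3]+C[1]-C[2]
print("cover",C.mean(0),np.linalg.norm(l)/2,np.linalg.norm(s)/2,np.degrees(np.arctan2(l[1],l[0])),np.degrees(np.arctan2(s[1],s[0])))
s_=state();print(s_["ee_rot"],s_["qpos"])
```

```text
[[685.2 237.1]
 [613.4 -23.3]
 [420.3  30. ]
 [491.7 290.7]] [552.65083621 133.63920256] -15.369950884800394 base [553.04928073 131.81409109] [np.float64(218.9), np.float64(298.4), np.float64(219.3), np.float64(298.3)]
knob pred [461.29987714  65.41162547] clock [548.08098611  41.55708448]
knob tri [450.93462671  69.38776345  57.72742722] 2.481583306001636
60 [451.86226241  68.73585455]
70 [450.93102995  68.05319696]
80 [449.99979749  67.37053936]
90 [449.06856502  66.68788177]
cover [ 441.45134301 -221.54646174] 83.30256405864814 64.11262441486804 33.275397785828716 -56.999623965168425
[-1.79938752e+02 -2.53547249e-03  1.60071662e+02] [ 6.89256767e+01  1.83403464e+01  8.96788041e+01  1.37710308e-03
  7.20421358e+01 -1.14641153e+00]
```

Run:
```python
from m import *
f=lambda p,o:((p[0]+.5)/4-.5+o[0],(p[1]+.5)/4-.5+o[1])
a=np.radians(-15.2);Ri=np.array([[np.cos(a),np.sin(a)],[-np.sin(a),np.cos(a)]]);o=np.array([552.8,132.7])
for n,p,z in[("post",(476,111),76),("loupe",(440,246),71),("knob",(400,396),75),("knob",(400,396),60),("bar L",(35,303),25),("barR",(492,423),25),("clockR front",(472,318),42),("clockL front",(388,297),42)]:
    w=onz("top",*f(p,(190,130)),z)[:2];print(n,z,w.round(1),(Ri@(w-o)).round(1))
print(camera_info("top"))
S=grab_frame("side");cv2.imwrite("pics/s2.png",cv2.resize(S[150:250,260:400],None,fx=5,fy=5,interpolation=cv2.INTER_CUBIC))
for p in [(-70,-90,75),(-70,-90,51)]:
    w=np.r_[o+Ri.T@p[:2],p[2]];print(proj("side",w),proj("top",w))
```

```text
post 76 [619.7  21.2] [ 93.8 -90. ]
loupe 71 [538.9  43.3] [ 10.1 -89.9]
knob 75 [449.5  67. ] [-82.5 -90.5]
knob 60 [450.8  68. ] [-81.4 -89.2]
bar L 25 [513.9 295.1] [-80.1 146.6]
barR 25 [437.   14.3] [ -80.7 -144.6]
clockR front 42 [499.4  25.5] [ -23.4 -117.4]
clockL front 42 [512.8  76.4] [-23.8 -64.8]
{'fx': 506.5331549188042, 'fy': 506.5331549188042, 'cx': 320.016890397547, 'cy': 199.09258722904522, 'rvec': array([ 2.12875148, -2.15157024,  0.15220129]), 'tvec': array([8.58272029e-01, 5.24050106e+02, 1.19379677e+03])}
[312.56787532 195.05338629] [290.79002473 223.43044996]
[312.92917464 203.55817802] [291.44584248 224.44752732]
```

View pics/s2.png

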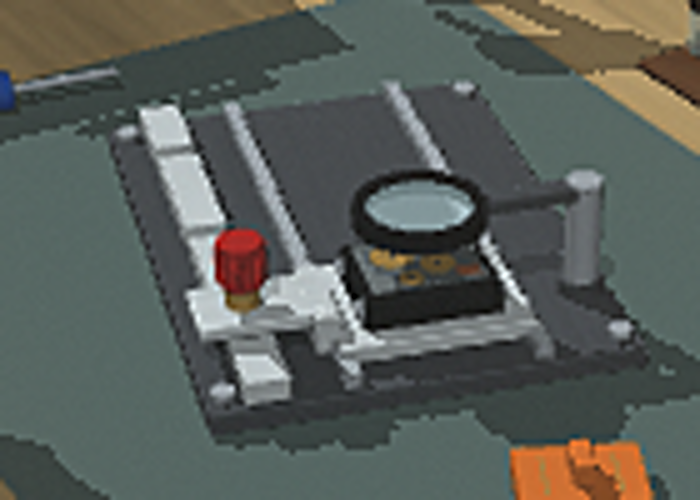

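The side crop shows the red knob (240,263) on its arm, the clock under the loupe and the post. Loupe, post, bar and knob all sit 10–11 mm towards -x of the base centre, so the slide origin is about (542.5,135). Knob is at about (450.7,68,58) and clock_seat at about (539,43.5). Moving to above the knob.

Call:
move_arm(
  motion=[
    [60,[0.509,-0.945,-0.188],[0,0,0.059]],
    [60,[0.509,-0.945,-0.188],[0,0,0.059]],
    [60,[0.509,-0.945,-0.188],[0,0,0.059]],
    [60,[0.509,-0.945,-0.188],[0,0,0.059]],
    [60,[0.509,-0.945,-0.188],[0,0,0.059]],
    [60,[0.509,-0.945,-0.188],[0,0,0.059]],
    [60,[0.509,-0.945,-0.188],[0,0,0.059]],
    [60,[0.509,-0.945,-0.188],[0,0,0.059]],
    [60,[0.509,-0.945,-0.188],[0,0,0.059]],
    [60,[0.509,-0.945,-0.188],[0,0,0.059]],
    [60,[0.509,-0.945,-0.188],[0,0,0.059]],
    [60,[0.509,-0.945,-0.188],[0,0,0.059]],
    [60,[0.509,-0.945,-0.188],[0,0,0.059]],
    [60,[0.509,-0.945,-0.188],[0,0,0.059]],
    [60,[0.509,-0.945,-0.188],[0,0,0.059]],
    [60,[0.509,-0.945,-0.188],[0,0,0.059]],
    [60,[0.509,-0.945,-0.188],[0,0,0.059]],
    [60,[0.509,-0.945,-0.188],[0,0,0.059]],
    [60,[0.509,-0.945,-0.188],[0,0,0.059]],
    [60,[0.509,-0.945,-0.188],[0,0,0.059]],
  ],
  grip_force=25,
)

```text
time_s: 1.92
ee_pos: [451.0, 66.8, 119.8]
ee_rot: [180.0, 0.0, 164.8]
force: [0.7, 1.0, -0.9]
gripper_width: 60.1
gripper_force: 0.0
```

Call:
move_arm(
  motion=[
    [60,[0,0.04,-0.7],[0,0,0]],
    [60,[0,0,-0.7],[0,0,0]],
    [60,[0,0,-0.7],[0,0,0]],
    [60,[0,0,-0.5],[0,0,0]],
    [60,[0,0,-0.3],[0,0,0]],
    [60,[0,0,-0.2],[0,0,0]],
    [60,[0,0,0],[0,0,0]],
    [60,[0,0,0],[0,0,0]],
  ],
)

```text
time_s: 2.58
ee_pos: [450.8, 69.2, 42.8]
ee_rot: [180.0, 0.0, 164.8]
force: [0.0, 0.0, 0.5]
gripper_width: 60.2
gripper_force: 0.0
```

Run:
```python
from m import *
S=grab_frame("side");cv2.imwrite("pics/s3.png",cv2.resize(S[130:250,240:400],None,fx=5,fy=5,interpolation=cv2.INTER_CUBIC))
s=state();print(s["ee_pos"],s["force"],[cen(c) for c in blobs(S,RL,RH,20)])
```

```text
[451.05662468  69.22153648  43.06143632] [-0.07221842 -0.34619414  0.51210185] [array([556.69791667, 251.69583333])]
```

View pics/s3.png

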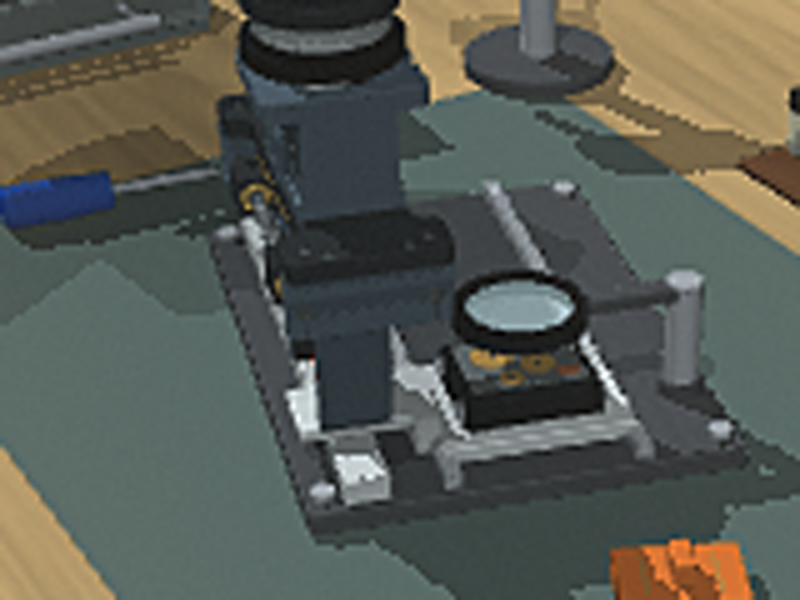

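The finger hides the knob (about (345,380) in the crop), clear of the arm and the loupe. Closing on it.

Call:
move_arm(
  motion=[
    [20,[0,0,0],[0,0,0]],
    [20,[0,0,0],[0,0,0]],
    [20,[0,0,0],[0,0,0]],
    [20,[0,0,0],[0,0,0]],
    [20,[0,0,0],[0,0,0]],
    [20,[0,0,0],[0,0,0]],
    [20,[0,0,0],[0,0,0]],
    [20,[0,0,0],[0,0,0]],
  ],
  grip_force=25,
)

```text
time_s: 3.3
ee_pos: [450.6, 69.2, 42.6]
ee_rot: [180.0, 0.0, 164.8]
force: [-0.1, 1.0, 1.8]
gripper_width: 23.3
gripper_force: 25.0
```

Call:
move_arm(
  motion=[
    [20,[0,0,0.15],[0,0,0]],
    [20,[0,0,0.15],[0,0,0]],
    [20,[0,0,0.15],[0,0,0]],
    [20,[0,0,0.08],[0,0,0]],
    [20,[0,0,0],[0,0,0]],
    [20,[0,0,0],[0,0,0]],
  ],
  grip_force=35,
)

```text
time_s: 3.8
ee_pos: [450.5, 69.2, 55.6]
ee_rot: [180.0, 0.0, 164.8]
force: [3.4, 0.6, -8.2]
gripper_width: 22.8
gripper_force: 35.0
```

Spring force 8.2 N means the pin is about 13 mm up and clear. Sliding left.

Call:
move_arm(
  motion=[
    [20,[0.046,0.17,0],[0,0,0]],
    [20,[0.092,0.34,0],[0,0,0]],
    [20,[0.092,0.34,0],[0,0,0]],
    [20,[0.092,0.34,0],[0,0,0]],
    [20,[0.092,0.34,0],[0,0,0]],
    [20,[0.092,0.34,0],[0,0,0]],
    [20,[0.092,0.34,0],[0,0,0]],
    [20,[0.092,0.34,0],[0,0,0]],
    [20,[0.092,0.34,0],[0,0,0]],
    [20,[0.092,0.34,0],[0,0,0]],
    [20,[0.046,0.17,0],[0,0,0]],
    [20,[0,0,0],[0,0,0]],
    [20,[0,0,0],[0,0,0]],
  ],
)

```text
time_s: 4.88
ee_pos: [474.2, 155.3, 55.9]
ee_rot: [179.9, 0.1, 164.8]
force: [4.7, 0.7, -8.4]
gripper_width: 23.3
gripper_force: 35.0
```

Call:
move_arm(
  motion=[
    [20,[0,0,-0.15],[0,0,0]],
    [20,[0,0,-0.15],[0,0,0]],
    [20,[0,0,-0.1],[0,0,0]],
    [20,[0,0,0],[0,0,0]],
    [20,[0,0,0],[0,0,0]],
  ],
)

```text
time_s: 5.3
ee_pos: [474.1, 154.6, 45.5]
ee_rot: [179.9, 0.0, 164.7]
force: [5.7, 4.6, -9.0]
gripper_width: 23.1
gripper_force: 35.0
```

Call:
move_arm(
  motion=[
    [20,[0.03,0.03,-0.05],[0,0,0]],
    [20,[0,0,-0.05],[0,0,0]],
    [20,[0,0,0],[0,0,0]],
    [40,[0,0,0],[0,0,0]],
    [60,[0,0,0],[0,0,0]],
    [60,[0,0,0],[0,0,0]],
    [60,[0,0,0],[0,0,0]],
    [60,[0,0,0],[0,0,0]],
  ],
)

```text
time_s: 5.97
ee_pos: [473.9, 154.7, 43.4]
ee_rot: [-180.0, -0.0, 164.8]
force: [-0.1, 0.3, -0.4]
gripper_width: 53.6
gripper_force: 0.0
```

Call:
move_arm(
  motion=[
    [80,[0,0,0.8],[0,0,0]],
    [80,[0,0,0.9],[0,0,0]],
    [80,[0,0,0.9],[0,0,0]],
    [80,[-0.08,-0.94,0],[0,0,-0.65]],
    [80,[-0.08,-0.94,0],[0,0,-0.65]],
    [80,[-0.08,-0.94,0],[0,0,-0.65]],
    [80,[-0.08,-0.94,0],[0,0,-0.65]],
    [80,[-0.08,-0.94,0],[0,0,-0.65]],
    [80,[-0.08,-0.94,0],[0,0,-0.65]],
    [80,[-0.08,-0.94,0],[0,0,-0.65]],
    [80,[-0.08,-0.94,0],[0,0,-0.65]],
    [80,[-0.08,-0.94,0],[0,0,-0.65]],
  ],
)

```text
time_s: 6.97
ee_pos: [455.7, -57.8, 108.3]
ee_rot: [-180.0, -0.0, 141.3]
force: [0.9, -0.2, 0.4]
gripper_width: 80.0
gripper_force: 0.0
```

```bash
cat > k.py <<'E'
from m import *
T=grab_frame("top");S=grab_frame("side")
s=state();print(s["ee_pos"],s["ee_rot"])
r=[[cen(c) for c in blobs(im,RL,RH,15) if cen(c)[0]<400] for im in(T,S)];print(r)
if r[0] and r[1]:print(two(r[0][0],r[1][0]))
a=cv2.resize(T[130:250,190:450],None,fx=3,fy=3,interpolation=cv2.INTER_CUBIC)
cv2.imwrite("pics/k_top.png",a);cv2.imwrite("pics/k_side.png",cv2.resize(S[140:260,250:410],None,fx=5,fy=5,interpolation=cv2.INTER_CUBIC))
E
python3 k.py
```

```text
[455.80262091 -58.96637289 108.34878624] [-1.79964080e+02  1.64074687e-02  1.41169399e+02]
[[array([253.89644013, 218.79935275])], [array([300.63655914, 184.00430108])]]
(array([474.54117258, 153.54439521,  59.00918434]), np.float64(1.7195234022719106))
```

Knob triangulates to (474.5,153.5,59): one 90 mm notch over and back at its resting height, so the pin is in. Now on to the cover.

Call:
move_arm(
  motion=[
    [50,[-0.082,-0.929,-0.2],[0,0,-0.65]],
    [50,[-0.082,-0.929,-0.2],[0,0,-0.65]],
    [50,[-0.082,-0.929,-0.2],[0,0,-0.65]],
    [50,[-0.082,-0.929,-0.2],[0,0,-0.65]],
    [50,[-0.082,-0.929,-0.2],[0,0,-0.65]],
    [50,[-0.082,-0.929,-0.2],[0,0,-0.65]],
    [50,[-0.082,-0.929,-0.2],[0,0,-0.65]],
    [50,[0,0,0],[0,0,0]],
    [50,[0,0,0],[0,0,0]],
  ],
)

```text
time_s: 7.82
ee_pos: [441.7, -219.1, 72.9]
ee_rot: [180.0, -0.1, 123.1]
force: [0.1, 0.7, -0.4]
gripper_width: 49.5
gripper_force: 0.0
```

Run:
```python
from m import *
s=state();print(s["ee_pos"],s["ee_rot"])
S=grab_frame("side");cv2.imwrite("pics/c1.png",cv2.resize(S[230:330,310:430],None,fx=5,fy=5,interpolation=cv2.INTER_CUBIC))
```

```text
[ 441.69721616 -219.12650399   72.94766599] [ 1.79999704e+02 -7.23512322e-02  1.23143120e+02]
```

View pics/c1.png

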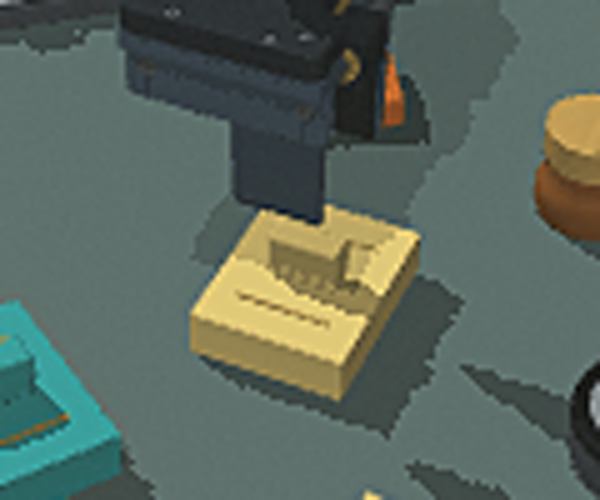

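The gripper lines up with the ridge (crop (308,258)), closing along cover x. Descending.

Call:
move_arm(
  motion=[
    [50,[0,-0.07,-0.5],[0,0,0]],
    [50,[0,0,-0.5],[0,0,0]],
    [50,[0,0,-0.5],[0,0,0]],
    [50,[0,0,-0.3],[0,0,0]],
    [50,[0,0,-0.14],[0,0,0]],
    [50,[0,0,0],[0,0,0]],
    [10,[0,0,0],[0,0,0]],
    [10,[0,0,0],[0,0,0]],
    [10,[0,0,0],[0,0,0]],
    [10,[0,0,0],[0,0,0]],
    [10,[0,0,0],[0,0,0]],
    [10,[0,0,0],[0,0,0]],
    [10,[0,0,0],[0,0,0]],
  ],
  grip_force=20,
)

```text
time_s: 8.95
ee_pos: [442.0, -221.1, 25.0]
ee_rot: [180.0, 0.0, 123.2]
force: [-0.1, 0.1, 0.7]
gripper_width: 13.4
gripper_force: 20.0
```

Call:
move_arm(
  motion=[
    [10,[0,0,0.2],[0,0,0]],
    [10,[0,0,0.5],[0,0,0]],
    [10,[0,0,0.8],[0,0,0]],
    [10,[0,0,0.8],[0,0,0]],
    [10,[0,0,0.8],[0,0,0]],
    [10,[0,0,0.7],[0,0,0]],
    [10,[0,0,0],[0,0,0]],
  ],
  grip_force=30,
)

```text
time_s: 9.53
ee_pos: [443.9, -222.1, 123.2]
ee_rot: [179.8, 0.4, 123.2]
force: [0.4, -0.8, -1.5]
gripper_width: 13.7
gripper_force: 30.0
```

Run:
```python
from m import *
T=grab_frame("top");S=grab_frame("side");s=state();print(s["ee_pos"],s["gripper_width"],s["force"])
a=cv2.resize(T[140:240,190:340],None,fx=4,fy=4,interpolation=cv2.INTER_CUBIC)
b=cv2.resize(S[160:330,270:450],None,fx=2.2,fy=2.2,interpolation=cv2.INTER_CUBIC)[:370]
c=np.zeros((a.shape[0]+b.shape[0]-200,800,3),np.uint8)
cv2.imwrite("pics/t5.png",a);cv2.imwrite("pics/s5.png",b)
g=T[150:225,240:310]; m=(g.max(2)<45).astype(np.uint8)
for q in cv2.findContours(m,cv2.RETR_EXTERNAL,cv2.CHAIN_APPROX_NONE)[0]:
    if cv2.contourArea(q)>60:
        P=np.array([onz("top",u+240,v+150,42)[:2] for u,v in q[:,0]],np.float32);print(cen(q)+[240,150],cv2.contourArea(q),cv2.minAreaRect(P))
```

```text
[ 441.887756   -221.03406189  119.97812232] 13.584533731921377 [-0.04838413 -0.02411151  0.04726943]
```

View pics/t5.png

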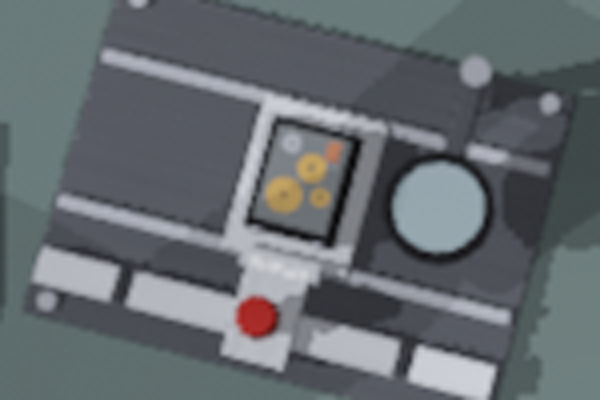

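The clock is out from under the loupe, with its outline corners at crop (276,120), (362,140), (334,245) and (246,225), and the knob at (257,317). I'll get its far and left top edges from intensity profiles at z=42.

Run:
```python
from m import *
T=cv2.cvtColor(grab_frame("top"),cv2.COLOR_BGR2GRAY).astype(np.float32)
a=np.radians(-15.2);X=np.array([np.cos(a),np.sin(a)]);Y=np.array([-X[1],X[0]]);o=np.array([562.,130.])
def prof(ax,t,ss):
    r=[]
    for d in t:
        P=np.array([proj("top",np.r_[o+(ax*d)+(Y if ax is X else X)*s,42]) for s in ss],np.float32)
        r.append(cv2.remap(T,P[:,:1].copy(),P[:,1:].copy(),cv2.INTER_CUBIC).mean())
    return np.round(r).astype(int)
t=np.arange(-48,49,2)
for n,ax,w in(("x",X,20),("y",Y,25)):
    print(n,list(zip(t.tolist(),prof(ax,t,np.arange(-w,w+1,4)).tolist())))
# yaw: far edge crossing at two lateral offsets
f=np.arange(25,45,.5)
for c in(-18,0,18):
    p=prof(X,f,np.arange(c-6,c+7,3));print("far",c,f[np.argmax(p>105)])
for c in(-22,0,22):
    p=prof(Y,f,np.arange(c-6,c+7,3));print("left",c,f[np.argmax(p>105)] )
```

```text
x [(-48, 160), (-46, 145), (-44, 162), (-42, 181), (-40, 179), (-38, 153), (-36, 96), (-34, 35), (-32, 39), (-30, 85), (-28, 107), (-26, 112), (-24, 114), (-22, 119), (-20, 124), (-18, 128), (-16, 131), (-14, 135), (-12, 139), (-10, 142), (-8, 142), (-6, 141), (-4, 135), (-2, 130), (0, 130), (2, 132), (4, 136), (6, 137), (8, 137), (10, 139), (12, 141), (14, 142), (16, 143), (18, 142), (20, 140), (22, 140), (24, 138), (26, 134), (28, 120), (30, 83), (32, 54), (34, 92), (36, 140), (38, 171), (40, 193), (42, 202), (44, 191), (46, 155), (48, 103)]
y [(-48, 51), (-46, 53), (-44, 80), (-42, 114), (-40, 128), (-38, 128), (-36, 129), (-34, 126), (-32, 103), (-30, 50), (-28, 13), (-26, 33), (-24, 76), (-22, 106), (-20, 119), (-18, 123), (-16, 124), (-14, 128), (-12, 133), (-10, 134), (-8, 131), (-6, 129), (-4, 133), (-2, 140), (0, 143), (2, 142), (4, 140), (6, 141), (8, 144), (10, 146), (12, 147), (14, 146), (16, 140), (18, 133), (20, 122), (22, 92), (24, 69), (26, 124), (28, 175), (30, 194), (32, 200), (34, 184), (36, 131), (38, 85), (40, 87), (42, 90), (44, 90), (46, 90), (48, 90)]
far -18 25.0
far 0 25.0
far 18 25.0
left -22 26.0
left 0 25.5
left 22 26.0
```

Clock centre is at about (562.3,130.3) after averaging with the TCP reading. Slide yaw is about -15.3, so the tool has to be at yaw 74.7. Carrying the cover over.

Call:
move_arm(
  motion=[
    [10,[0.15,0.44,0],[0,0,-0.38]],
    [10,[0.301,0.878,0],[0,0,-0.757]],
    [10,[0.301,0.878,0],[0,0,-0.757]],
    [10,[0.301,0.878,0],[0,0,-0.757]],
    [10,[0.301,0.878,0],[0,0,-0.757]],
    [10,[0.301,0.878,0],[0,0,-0.757]],
    [10,[0.301,0.878,0],[0,0,-0.757]],
    [10,[0.301,0.878,0],[0,0,-0.757]],
    [10,[0.301,0.878,0],[0,0,-0.757]],
    [10,[0.301,0.878,0],[0,0,-0.757]],
    [10,[0.301,0.878,0],[0,0,-0.757]],
    [10,[0.301,0.878,0],[0,0,-0.757]],
    [10,[0.301,0.878,0],[0,0,-0.757]],
    [10,[0.301,0.878,0],[0,0,-0.757]],
    [10,[0.301,0.878,0],[0,0,-0.757]],
    [10,[0.301,0.878,0],[0,0,-0.757]],
    [10,[0.151,0.438,0],[0,0,-0.377]],
    [10,[0,0,0],[0,0,0]],
    [10,[0,0,0],[0,0,0]],
    [10,[0,0,0],[0,0,0]],
  ],
)

```text
time_s: 11.35
ee_pos: [561.3, 129.3, 118.6]
ee_rot: [-179.9, 0.1, 74.8]
force: [0.7, -0.2, -1.0]
gripper_width: 13.6
gripper_force: 30.0
```

Call:
move_arm(
  motion=[
    [10,[0.02,0.03,-0.4],[0,0,0]],
    [10,[0,0,-0.6],[0,0,0]],
    [10,[0,0,-0.5],[0,0,0]],
    [10,[0,0,-0.3],[0,0,0]],
    [10,[0,0,0],[0,0,0]],
    [10,[0,0,0],[0,0,0]],
    [10,[0,0,0],[0,0,0]],
  ],
)

```text
time_s: 11.93
ee_pos: [563.2, 130.8, 75.2]
ee_rot: [179.9, -0.0, 74.7]
force: [0.5, 0.7, -0.5]
gripper_width: 13.5
gripper_force: 30.0
```

Run:
```python
from m import *
s=state();print(s["ee_pos"],s["ee_rot"],s["force"])
a=cv2.resize(grab_frame("top")[140:240,210:330],None,fx=4,fy=4,interpolation=cv2.INTER_CUBIC)[:300,:390]
b=cv2.resize(grab_frame("side")[130:230,270:370],None,fx=4,fy=4,interpolation=cv2.INTER_CUBIC)
c=np.zeros((400,790,3),np.uint8);c[:300,:390]=a;c[:,390:]=b;cv2.imwrite("pics/p1.png",c)
```

```text
[563.23510141 130.76774453  75.21685583] [ 1.79939086e+02 -2.66500108e-02  7.47250539e+01] [ 0.51200506  0.72488848 -0.4620309 ]
```

View pics/p1.png

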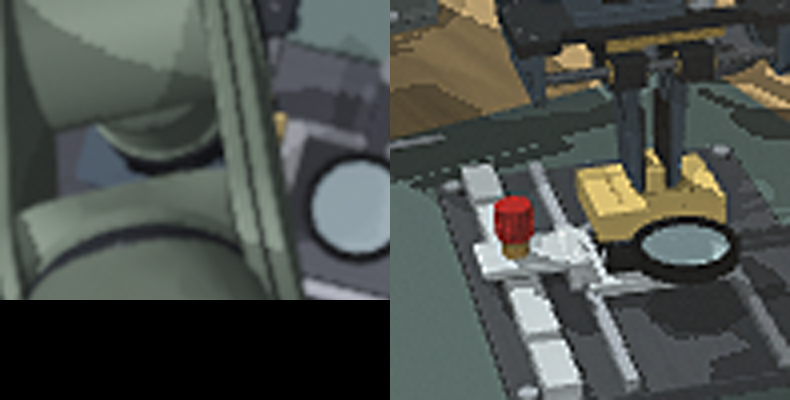

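Cover hangs over the clock (right half, (655,200)), and the knob sits down on its bush at (514,235). Nudging to the target and lowering gently while watching the force.

Call:
move_arm(
  motion=[
    [10,[-0.03,-0.02,-0.12],[0,0,0]],
    [10,[0,0,-0.12],[0,0,0]],
    [10,[0,0,-0.08],[0,0,0]],
    [10,[0,0,-0.08],[0,0,0]],
    [10,[0,0,0],[0,0,0]],
    [10,[0,0,0],[0,0,0]],
  ],
  grip_force=20,
)

```text
time_s: 12.53
ee_pos: [561.9, 130.5, 64.5]
ee_rot: [-180.0, 0.0, 74.7]
force: [0.2, 0.4, -0.8]
gripper_width: 13.9
gripper_force: 20.0
```

Call:
move_arm(
  motion=[
    [10,[0,0,-0.06],[0,0,0]],
    [10,[0,0,-0.06],[0,0,0]],
    [10,[0,0,0],[0,0,0]],
    [10,[0,0,0],[0,0,0]],
  ],
)

```text
time_s: 12.87
ee_pos: [562.2, 130.5, 61.8]
ee_rot: [180.0, -0.0, 74.7]
force: [0.5, -0.1, -0.3]
gripper_width: 13.9
gripper_force: 20.0
```

Call:
move_arm(
  motion=[
    [10,[0,0,-0.06],[0,0,0]],
    [10,[0,0,0],[0,0,0]],
    [10,[0,0,0],[0,0,0]],
  ],
)

```text
time_s: 13.12
ee_pos: [562.5, 130.6, 61.3]
ee_rot: [179.9, -0.0, 74.7]
force: [-0.8, 0.3, 5.8]
gripper_width: 13.9
gripper_force: 20.0
```

Contact at the right height, with the underside about 37 mm up on the catches. Releasing, rising and closing the fingers over the first corner.

Call:
move_arm(
  motion=[
    [30,[0,0,0.04],[0,0,0]],
    [36,[0,0,0],[0,0,0]],
    [36,[0,0,0],[0,0,0]],
    [36,[0,0,0],[0,0,0]],
    [36,[0,0,0.4],[0,0,0]],
    [36,[0,0,0.7],[0,0,0]],
    [0,[0.4,0.15,0],[0,0,0]],
    [0,[0.5,0.2,0],[0,0,0]],
    [0,[0.49,0.18,0],[0,0,0]],
    [0,[0,0,-0.3],[0,0,0]],
    [0,[0,0,-0.3],[0,0,0]],
    [0,[0,0,-0.24],[0,0,0]],
    [0,[0,0,0],[0,0,0]],
    [0,[0,0,0],[0,0,0]],
  ],
)

```text
time_s: 14.28
ee_pos: [595.6, 143.3, 66.9]
ee_rot: [-179.9, 0.1, 74.7]
force: [0.5, -0.2, 0.8]
gripper_width: 0.3
gripper_force: 0.0
```

Call:
move_arm(
  motion=[
    [0,[0.04,0,-0.2],[0,0,0]],
    [0,[0,0,-0.16],[0,0,0]],
    [0,[0,0,-0.08],[0,0,0]],
    [0,[0,0,-0.04],[0,0,0]],
    [0,[0,0,0],[0,0,0]],
  ],
)

```text
time_s: 14.7
ee_pos: [598.4, 143.7, 56.0]
ee_rot: [179.9, -0.0, 74.7]
force: [0.9, 0.2, 1.4]
gripper_width: 0.5
gripper_force: 0.6
```

Call:
move_arm(
  motion=[
    [0,[0,0,-0.08],[0,0,0]],
    [0,[0,0,-0.08],[0,0,0]],
    [0,[0,0,-0.04],[0,0,0]],
    [0,[0,0,0],[0,0,0]],
  ],
)

```text
time_s: 15.03
ee_pos: [597.2, 143.7, 50.4]
ee_rot: [-179.9, 0.0, 74.7]
force: [-0.3, 0.4, 0.4]
gripper_width: 0.9
gripper_force: 0.0
```

Call:
move_arm(
  motion=[
    [0,[0,0,-0.08],[0,0,0]],
    [0,[0,0,-0.06],[0,0,0]],
    [0,[0,0,0],[0,0,0]],
    [0,[0,0,0],[0,0,0]],
  ],
)

```text
time_s: 15.37
ee_pos: [596.9, 143.7, 47.5]
ee_rot: [-179.9, 0.0, 74.7]
force: [-2.0, 0.0, 5.9]
gripper_width: 0.0
gripper_force: 2.8
```

Call:
move_arm(
  motion=[
    [0,[0,0,-0.04],[0,0,0]],
    [0,[0,0,-0.04],[0,0,0]],
    [0,[0,0,0],[0,0,0]],
    [0,[0,0,0],[0,0,0]],
  ],
)

```text
time_s: 15.7
ee_pos: [597.0, 143.9, 47.3]
ee_rot: [-179.9, 0.0, 74.7]
force: [-4.8, -0.5, 14.5]
gripper_width: 0.9
gripper_force: 7.1
```

Corner 1 is hard against its stop at 47.3 mm. Next, corner (+x,-y).

Call:
move_arm(
  motion=[
    [0,[0,0,0.5],[0,0,0]],
    [0,[0,0,0.5],[0,0,0]],
    [0,[-0.23,-0.85,0],[0,0,0]],
    [0,[-0.23,-0.85,0],[0,0,0]],
    [0,[0,0,0],[0,0,0]],
    [0,[0,0,-0.3],[0,0,0]],
    [0,[0,0,-0.3],[0,0,0]],
    [0,[0,0,-0.12],[0,0,0]],
    [0,[0,0,-0.1],[0,0,0]],
    [0,[0,0,-0.1],[0,0,0]],
    [0,[0,0,0],[0,0,0]],
    [0,[0,0,0],[0,0,0]],
  ],
)

```text
time_s: 16.7
ee_pos: [586.0, 101.8, 47.5]
ee_rot: [-180.0, 0.0, 74.8]
force: [-1.2, 0.9, 4.2]
gripper_width: 0.6
gripper_force: 1.9
```

Call:
move_arm(
  motion=[
    [0,[0,0,-0.05],[0,0,0]],
    [0,[0,0,-0.05],[0,0,0]],
    [0,[0,0,0],[0,0,0]],
    [0,[0,0,0],[0,0,0]],
  ],
)

```text
time_s: 17.03
ee_pos: [586.0, 101.9, 47.1]
ee_rot: [180.0, -0.0, 74.8]
force: [-6.0, -0.0, 17.0]
gripper_width: 0.7
gripper_force: 7.8
```

Now corner (-x,-y): shift of (-57.9, +15.8).

Call:
move_arm(
  motion=[
    [0,[0,0,0.8],[0,0,0]],
    [0,[0,0,0.8],[0,0,0]],
    [0,[-0.77,0.21,0.2],[0,0,0]],
    [0,[-0.77,0.21,0],[0,0,0]],
    [0,[-0.77,0.21,0],[0,0,0]],
    [0,[0,0,0],[0,0,0]],
    [0,[0,0,-0.5],[0,0,0]],
    [0,[0,0,-0.4],[0,0,0]],
    [0,[0,0,-0.3],[0,0,0]],
    [0,[0,0,-0.15],[0,0,0]],
    [0,[0,0,-0.15],[0,0,0]],
    [0,[0,0,-0.1],[0,0,0]],
    [0,[0,0,-0.1],[0,0,0]],
    [0,[0,0,0],[0,0,0]],
    [0,[0,0,0],[0,0,0]],
  ],
)

```text
time_s: 18.28
ee_pos: [528.7, 116.9, 46.9]
ee_rot: [-180.0, 0.0, 74.7]
force: [0.8, -0.5, 0.5]
gripper_width: 0.7
gripper_force: 0.0
```

Call:
move_arm(
  motion=[
    [0,[0,0,-0.06],[0,0,0]],
    [0,[0,0,-0.05],[0,0,0]],
    [0,[0,0,0],[0,0,0]],
    [0,[0,0,0],[0,0,0]],
  ],
)

```text
time_s: 18.62
ee_pos: [528.9, 117.0, 46.2]
ee_rot: [179.9, -0.0, 74.7]
force: [-3.1, -0.2, 11.9]
gripper_width: 0.3
gripper_force: 5.7
```

Now corner (-x,+y): shift of (+11.6, +42.4).

Call:
move_arm(
  motion=[
    [0,[0,0,0.5],[0,0,0]],
    [0,[0,0,0.5],[0,0,0]],
    [0,[0.23,0.85,0],[0,0,0]],
    [0,[0.23,0.85,0],[0,0,0]],
    [0,[0,0,0],[0,0,0]],
    [0,[0,0,-0.3],[0,0,0]],
    [0,[0,0,-0.3],[0,0,0]],
    [0,[0,0,-0.12],[0,0,0]],
    [0,[0,0,-0.1],[0,0,0]],
    [0,[0,0,-0.1],[0,0,0]],
    [0,[0,0,-0.06],[0,0,0]],
    [0,[0,0,-0.06],[0,0,0]],
    [0,[0,0,0],[0,0,0]],
    [0,[0,0,0],[0,0,0]],
  ],
)

```text
time_s: 19.78
ee_pos: [539.7, 159.4, 46.2]
ee_rot: [180.0, -0.1, 74.7]
force: [-7.0, 0.1, 18.6]
gripper_width: 0.5
gripper_force: 9.2
```

Now the heights are checked by pressing the first two corners again.

Call:
move_arm(
  motion=[
    [0,[0,0,0.8],[0,0,0]],
    [0,[0,0,0.8],[0,0,0]],
    [0,[0.77,-0.21,0],[0,0,0]],
    [0,[0.77,-0.21,0],[0,0,0]],
    [0,[0.77,-0.21,0],[0,0,0]],
    [0,[0,0,0],[0,0,0]],
    [0,[0,0,-0.5],[0,0,0]],
    [0,[0,0,-0.5],[0,0,0]],
    [0,[0,0,-0.3],[0,0,0]],
    [0,[0,0,-0.16],[0,0,0]],
    [0,[0,0,-0.1],[0,0,0]],
    [0,[0,0,-0.04],[0,0,0]],
    [0,[0,0,0],[0,0,0]],
    [0,[0,0,0],[0,0,0]],
  ],
)

```text
time_s: 20.95
ee_pos: [596.5, 144.0, 46.2]
ee_rot: [-179.9, -0.0, 74.7]
force: [-7.1, 0.5, 14.4]
gripper_width: 0.4
gripper_force: 7.5
```

Call:
move_arm(
  motion=[
    [0,[0,0,0.5],[0,0,0]],
    [0,[0,0,0.5],[0,0,0]],
    [0,[-0.23,-0.85,0],[0,0,0]],
    [0,[-0.23,-0.85,0],[0,0,0]],
    [0,[0,0,0],[0,0,0]],
    [0,[0,0,-0.3],[0,0,0]],
    [0,[0,0,-0.3],[0,0,0]],
    [0,[0,0,-0.2],[0,0,0]],
    [0,[0,0,-0.1],[0,0,0]],
    [0,[0,0,-0.1],[0,0,0]],
    [0,[0,0,-0.02],[0,0,0]],
    [0,[0,0,0],[0,0,0]],
    [0,[0,0,0],[0,0,0]],
  ],
)

```text
time_s: 22.03
ee_pos: [586.1, 102.6, 46.1]
ee_rot: [180.0, -0.1, 74.8]
force: [-7.4, 0.3, 23.0]
gripper_width: 0.7
gripper_force: 11.5
```

All four corners stop at 46.1–46.2 mm, level and home. Retreating for a last look.

Call:
move_arm(
  motion=[
    [0,[0,0,0.9],[0,0,0]],
    [0,[0,0,1],[0,0,0]],
    [0,[0,0,1],[0,0,0]],
    [0,[-0.3,-0.9,0.6],[0,0,0]],
    [0,[-0.3,-0.9,0],[0,0,0]],
    [0,[-0.3,-0.9,0],[0,0,0]],
    [0,[-0.3,-0.9,0],[0,0,0]],
    [0,[-0.3,-0.9,0],[0,0,0]],
    [0,[-0.3,-0.9,0],[0,0,0]],
    [0,[-0.3,-0.9,0],[0,0,0]],
    [0,[-0.3,-0.9,0],[0,0,0]],
    [0,[-0.3,-0.9,0],[0,0,0]],
    [0,[-0.3,-0.9,0],[0,0,0]],
    [0,[0,0,0],[0,0,0]],
    [0,[0,0,0],[0,0,0]],
  ],
)

```text
time_s: 23.28
ee_pos: [511.2, -123.9, 129.9]
ee_rot: [-180.0, -0.0, 74.7]
force: [0.6, 0.1, 0.2]
gripper_width: 0.7
gripper_force: 0.0
```

```bash
python3 k.py
python3 - <<'E'
import cv2,numpy as np
a=cv2.imread("pics/k_top.png")[:360,:390];b=cv2.imread("pics/k_side.png")[:, :]
b=cv2.resize(b,(400,300));c=np.zeros((360,790,3),np.uint8);c[:,:390]=a;c[:300,390:]=b;cv2.imwrite("pics/fin.png",c)
E
```

```text
[ 511.65285598 -122.94383962  130.111963  ] [-1.79981539e+02 -3.11854150e-02  7.47706521e+01]
[[array([252.7788162, 218.7788162])], [array([299.96037296, 183.9044289 ])]]
(array([474.40993012, 156.49450284,  57.97585726]), np.float64(2.426476526304909))
```

View pics/fin.png

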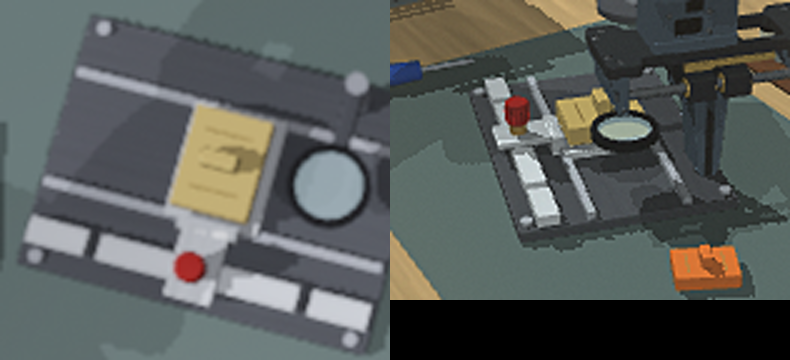

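The cover sits square on the clock (top (222,162)) and the knob is down at z 58, same as at the start. Handing in.

```bash
python3 -c "
from workcell import *
print(job_done())"
```

```text
the job is handed in; nothing more can be done
None
```

The job is handed in: the carriage is one notch to the left with the index pin down, and the yellow cover is square on the clock with all four corners pressed home (46.1–46.2 mm, nominal 46).

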